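# Take the drilled cover board out of the bench clamp

### The arm

A 7-joint arm with a two-finger parallel gripper is mounted at the origin on the work surface. World frame = base frame: x ahead of the robot, y to its left, z up, the work surface at z = 0. Lengths are in m, angles in rad, forces in N, time in s.
With the tool pointing down it reaches from about 0.4 to 0.875 m from the base axis. Payload 19.3 kg.
Tool frame: the origin (TCP) lies midway between the tips of the shut fingers; the grasp point (between the pads) lies 19 mm behind it; z points along the fingers, y is the direction in which the jaws open and shut (so a half turn about z gives the same grasp; the last joint's range is limited). The gripper opens to 85 mm and grips with 20 to 120 N. Pads are 22 mm wide; open, the fingers measure 114 mm over their backs; the gripper's body (76 mm by 85 mm) begins 54 mm behind the grasp point. The pads swing forward as they close: fully open they stand 13 mm farther back than shut.
Start: joints at [1.144, 0.521, -0.036, 1.599, 0.021, 1.021, -0.113], TCP at [0.218, -0.586, 0.231] pointing down, gripper open.
Joint ranges: [-2.91, 2.91], [-0.3, 2.13], [-1.5, 1.42], [0.17, 2.43], [-1.26, 4.41], [0.16, 1.93], [-2.52, 2.52]. Speed limits (rad/s): [1.89, 1.89, 2.39, 2.39, 3.01, 3.01, 3.01].

### API

Orientations are given as [roll, pitch, yaw] about the fixed x, y, z axes, in that order (R = Rz(yaw) Ry(pitch) Rx(roll)).
In Python, from workcell import bot gives the robot as it stands.
- The arm moves only by the tool servo_tool, never from a script. Its argument "plan" is a list of rows, each a list of 5 numbers: the shift along the world's x, y, z in mm, then the turn about the world's z in rad, then the gripper's target within -1 to 1 (shut at 1, half-way at 0, fully open at -1). In form: [[tx, ty, tz, yaw, jaw], ...]. A call has exactly 10 rows; each row is the pose to reach, as a shift and turn from the pose commanded when the call began; what a row does not reach only later rows make up. A row lasts 1/12 s, in which the tool goes at most 41.7 mm and 7.16 degrees, less where a joint would pass 70% of its speed; a pose out of reach is approached as far as the arm can. A call with a gripper value outside its range is refused whole. The fingers move at their own pace and stop on an object; "squeeze" is the grip in N (left out, the last holds). Time passes only in rows, so rows that repeat a pose let the fingers close, or fill a call up. It gives the time, the measured TCP pose, the force and the opening at its end, in the units of the state.
- bot.observe(): the state, without advancing time (a new reading comes with each control period).
- bot.grab_frame(name): name is "scene" or "top"; returns the picture (480x640x3 uint8, blue, green, red); there is no depth.
- bot.calibration(name): a dict with "fx", "fy", "cx", "cy" (pixels), "k1" (the pictures are not rectified: a ray, as slopes to the right and down, at radius r is drawn at 1 + k1 r^2 times it, then the intrinsics apply), "T" (4x4, takes a point from camera to world coordinates). Camera axes: x right, y down, z forward; pixel columns grow to the right and rows downward; lengths in m; the calibration is good to about 2 mm. A picture is of the moment at which its call begins. calibration takes no time and is no camera call.
- bot.job_done(): hands the job in, once; it reports no verdict.
The state is a dict: "clock": time; "qpos": joint angles; "qd": joint speeds; "joint_efforts": joint torques, N m; "position": TCP position; "tool_rot": TCP orientation; "force": force on the tool from outside, world axes, zero at the start; "moment": the same for the moment, N m; "grip_width": finger opening in m.
Only numpy, scipy, OpenCV 4.12 (cv2) and the standard library are available. Lean on these libraries where they do the work, as an engineer would, in place of code of your own. Each camera call takes 0.05 s, during which the arm holds its last target.

### The job

The wooden book cover board in the bench clamp has been drilled: slide the clamp's jaw all the way back, then lift the board out and lay it, drilled face up, flat across both rails of the drying rack, centred and square like a bridge from rail to rail. Set it down, do not drop it, leave the clamp open, and do not disturb the other things on the table.

Things in the scene. Friction and masses are not known exactly. Their poses are not given: they have to be found in the camera images.
- vise: Grey clamp fixed to the table. Origin on the table below its bed's centre; x = the way the jaw slides open, z up. Base x -95 to 155 mm, 90 mm wide, top 18 mm up. Steel bed 76 mm (x) by 28 mm, top 46 mm up: the board's long sides overhang it by about 14 mm, free for fingers. Fixed jaw at the -x end, sliding jaw at +x, both 80 mm wide; the fixed one has its face at x = -51.5 mm, top 64 mm, no lip.
- jaw (a joint): How far the sliding jaw is open, in m: 0 shut, 0.040 fully back at its stop. About 4 N of friction; it stays where it is left. Its top plate, 60 to 68 mm above the table, has a lip that overhangs the board's end by 8 mm when shut, so the board cannot be lifted until the jaw is back. In the clamp's frame, when shut: lip edge x = 41.5 mm, jaw face 51.5 mm, back of top plate 79.5 mm.
- jaw_handle (a point): Centre of the cross bar of the T-handle on the sliding jaw: round steel bar, 14 mm diameter, 64 mm long along the clamp's y, centre 96 mm above the table (at 68 mm on the clamp's x when shut), on a stem 12 mm (x) by 24 mm rising from the jaw's top at 68 mm. Axes as the clamp's: move it along +x to open. Can be pinched from above across the bar, fingers closing along x.
- board_center (a point): Centre (half-way up) of the brown wooden cover board, loose, 100 mm along its x, 56 mm along y, 12 mm thick, about 70 g, with three 7 mm holes in a row along one long side (y = +17 mm). z points up out of the drilled face. At the start it lies in the clamp, its x along the clamp's x, its centre 52 mm above the table.
- rack: Wooden drying rack fixed to the table. Origin on the table below its centre, z up. Base 110 mm along x by 140 mm along y, top 8 mm up. Two upright rails along y, 140 mm long, 10 mm wide, centred at x = -32 and +32 mm, tops 34 mm up, 54 mm clear between them. The board goes with its long side along the rack's x, either way round.
- rack_top (a point): Point midway between the two rails at the height of their tops (34 mm above the table); axes as the rack's.
- jar: Bystander: glass paste jar with a white cap, 60 mm across, 62 mm high; origin under its centre.
- weight: Bystander: round steel book weight with a knob, 48 mm across, 50 mm high; origin under its centre.
- brush: Bystander: flat glue brush lying on the table, 190 mm long along its x (from x = -100 to +90 mm), 36 mm wide, 13 mm high; origin on its underside.
- folder: Bystander: white bone folder lying on the table, 130 mm along its x, 22 mm wide, 8 mm thick; origin under its centre.
There are look-alikes about, which are no part of the job. Of the things shaped like the part that bears board_center, the wooden one is meant.

How it is judged:
On the way, in this order (a step that is already met when the one before it is completed fails the run):
1. the jaw is slid back (more than 34 of its 40 mm) (value of joint jaw above 0.034 m), for 0.2 s.
2. the board is lifted clear of the clamp (height (world z) of board_center above 0.085 m), for 0.1 s.
At the end, for the whole second after the job is handed in: The board rests drilled face up on the tops of both rails (height within 3 mm, level within 0.06 rad), its centre within 13 mm of midway between the rails and 40 mm of their middle, square across them within 0.2 rad; the jaw is still open by more than 34 mm (value of joint jaw above 0.034 m and z of board_center in the frame of rack_top between 0.003 and 0.009 m and angle between board_center's own z axis and vertical below 0.06 rad and x of board_center in the frame of rack_top between -0.013 and 0.013 m and y of board_center in the frame of rack_top between -0.04 and 0.04 m and angle between the x axis of board_center and the x axis of rack_top, either way round below 0.2 rad and linear speed of board below 0.01 m/s); the robot touches nothing.
It fails at once if the board is dropped (in free fall outside the clamp, more than 20 mm above the rails) (contact force between board and anything else below 0.005 N and z of board_center in the frame of rack_top above 0.026 m and (horizontal distance between board_center and vise above 0.1 m or height (world z) of board_center above 0.085 m)).
It fails at once if a bystander is moved by more than 20 mm (distance of any of jar, weight, brush, folder from where it was at the start of the episode above 0.02 m).
It also fails if it takes over 53 s, if anything falls off the work surface, if the arm or the gripper's body presses on something with over 40 N, if the wrist force passes 120 N, or if a joint passes its speed limit or range.

## Working session

There is one attempt and no reset: what is moved stays moved. The work goes in short steps, Python scripts to look and compute and a tool call to move; the robot and the scene stay as the last step left them, time stands still between calls to the robot, and variables do not carry over. Pictures are saved under pics/ and viewed, and the job is handed in when it is done.

Besides the shell and the picture viewer there is one more tool, called after "Call:" as name([rows], argument=value, ...), one row to a line, values as JSON. servo_tool: Moves the arm, as the interface text tells. Its arguments: {"type":"object","properties":{"plan":{"type":"array","items":{"type":"array","items":{"type":"number"}}},"squeeze":{"type":"number"}},"required":["plan"]}

```bash
mkdir -p pics; ls; python3 - <<'E'
from workcell import bot
import cv2,json
print(bot.observe())
for n in ("scene","top"):
    f=bot.grab_frame(n); cv2.imwrite(f"pics/{n}0.png",f)
    c=bot.calibration(n); print(n,c)
E
```

```text
pics
{'clock': 0.0, 'qpos': array([ 1.14376977,  0.52197925, -0.03635525,  1.60000383,  0.02119309,
        1.02109211, -0.11278693]), 'qd': array([ 1.38043562e-03,  1.77801957e-04,  2.77774908e-04,  1.52327043e-03,
        1.35387108e-03,  5.03721198e-05, -1.66122237e-03]), 'joint_efforts': array([ 1.67228376e-03, -9.27088308e+01,  1.98062003e+00, -3.69914997e+01,
        1.78779551e-02,  8.36724008e-03, -6.36904451e-05]), 'position': array([ 0.2181802 , -0.58532509,  0.23074857]), 'tool_rot': array([-3.14049627e+00,  5.85398253e-05,  3.56850143e-01]), 'force': array([-0.09776906,  0.65811882,  0.17457613]), 'moment': array([-0.01090103, -0.03436583,  0.0476046 ]), 'grip_width': 0.08525141923182417}
scene {'fx': 438.4102892797176, 'fy': 438.4102892797176, 'cx': 317.3751652329081, 'cy': 236.4315932432299, 'k1': -0.03160358266664224, 'T': array([[ 0.40083055,  0.52282766, -0.75232048,  1.33274031],
       [ 0.91610819, -0.23678368,  0.32354175, -0.32496872],
       [-0.00898063, -0.81889238, -0.57387684,  0.69533633],
       [ 0.        ,  0.        ,  0.        ,  1.        ]])}
top {'fx': 465.7012088495433, 'fy': 465.7012088495433, 'cx': 314.2861623730673, 'cy': 241.16279359317497, 'k1': -0.09944241350363864, 'T': array([[ 0.0225662 , -0.99864915,  0.04680424,  0.51578492],
       [-0.99957531, -0.02167419,  0.01947918, -0.01886565],
       [-0.01843842, -0.04722393, -0.99871414,  1.0732849 ],
       [ 0.        ,  0.        ,  0.        ,  1.        ]])}
```

View pics/scene0.png

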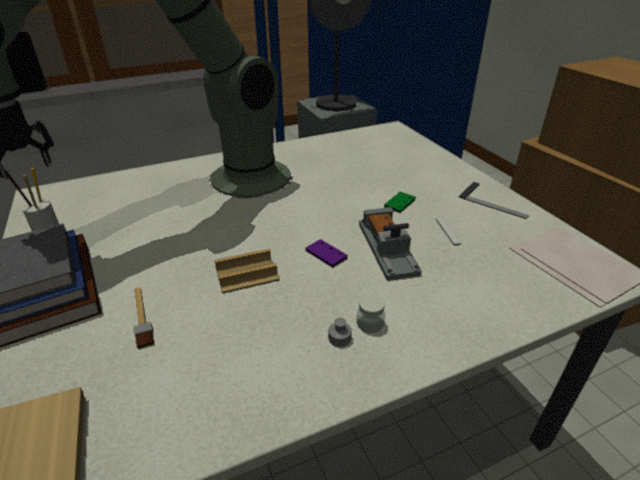

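View pics/top0.png

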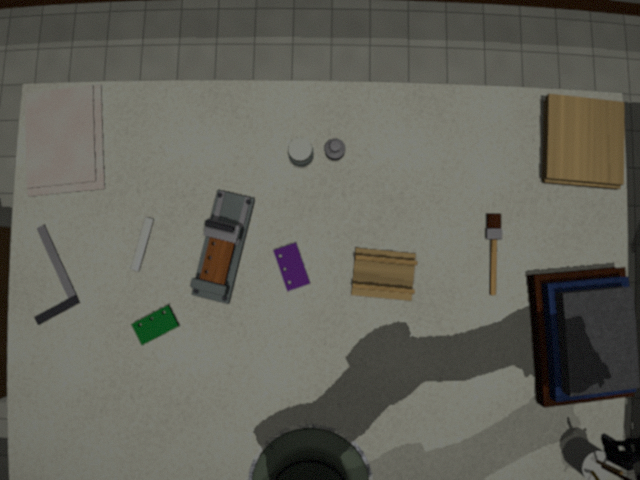

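The board candidates in the top view are the brown-wood one in the clamp at (215,260), the purple one at (292,266) and the green one at (155,324). The brown one fits because it is wooden and held in the clamp. I'll confirm that in an enlarged crop and measure from it.

```bash
cat > h.py <<'E'
import numpy as np, cv2
from workcell import bot
def ray(n,uv):
    c=bot.calibration(n); uv=np.atleast_2d(np.array(uv,float))
    d=np.stack([(uv[:,0]-c['cx'])/c['fx'],(uv[:,1]-c['cy'])/c['fy']],1)
    s=d.copy()
    for _ in range(30): s=d/(1+c['k1']*(s**2).sum(1,keepdims=True))
    D=np.c_[s,np.ones(len(s))]@c['T'][:3,:3].T
    return c['T'][:3,3],D
def onplane(n,uv,z):
    o,D=ray(n,uv); return (o+D*((z-o[2])/D[:,2])[:,None])
def proj(n,P):
    c=bot.calibration(n); P=np.atleast_2d(P); Q=(P-c['T'][:3,3])@c['T'][:3,:3]
    s=Q[:,:2]/Q[:,2:]; s=s*(1+c['k1']*(s**2).sum(1,keepdims=True))
    return s*[c['fx'],c['fy']]+[c['cx'],c['cy']]
E
python3 - <<'E'
import cv2,numpy as np
t=cv2.imread('pics/top0.png'); s=cv2.imread('pics/scene0.png')
a=cv2.resize(t[180:310,180:265],None,fx=4.5,fy=4.5,interpolation=cv2.INTER_CUBIC)
b=cv2.resize(t[235:310,340:425],None,fx=4.5,fy=4.5,interpolation=cv2.INTER_CUBIC)
c=np.zeros((585,a.shape[1]+b.shape[1],3),np.uint8); c[:a.shape[0],:a.shape[1]]=a; c[:b.shape[0],a.shape[1]:]=b
cv2.imwrite('pics/crop0.png',cv2.convertScaleAbs(c,alpha=1.6))
e=cv2.resize(s[195:285,340:430],None,fx=6,fy=6,interpolation=cv2.INTER_CUBIC)
cv2.imwrite('pics/crop1.png',cv2.convertScaleAbs(e,alpha=1.6))
E
```

```text
(no output)
```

View pics/crop0.png

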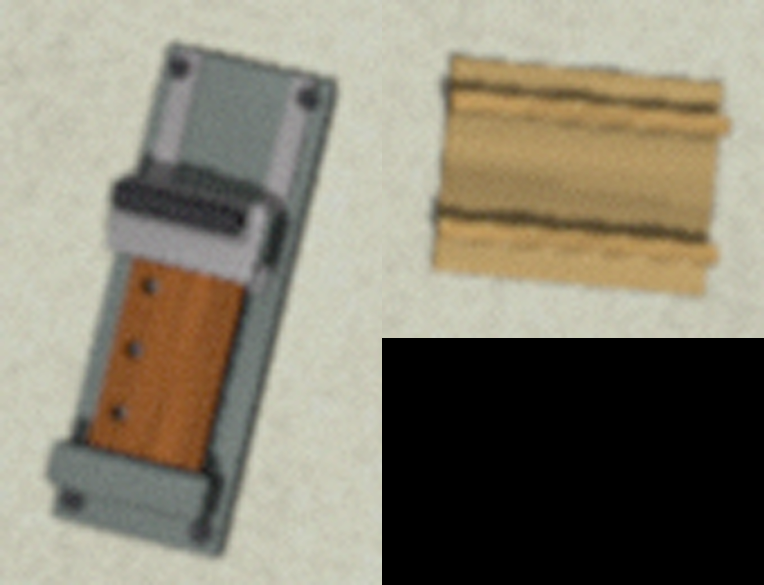

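View pics/crop1.png

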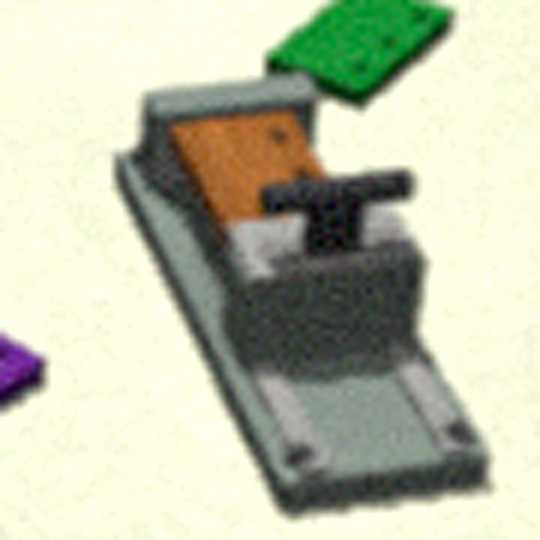

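```bash
python3 - <<'E'
from h import *
np.set_printoptions(precision=4,suppress=True)
t=cv2.imread('pics/top0.png')
def quad(p,z,name):
    P=onplane('top',p,z)
    print(name,P[:,:2].tolist() if 0 else P[:,:2].round(4).tolist(),'c',P.mean(0),'edges',[np.linalg.norm(P[i]-P[(i+1)%4]).round(4) for i in range(4)])
    return P
V=quad([(218.2,190),(254.4,197.8),(228.9,302.9),(192.2,294.4)],.018,'vise')
u=(V[0]+V[1]-V[2]-V[3])[:2]; yaw=np.arctan2(u[1],u[0]); u/=np.linalg.norm(u)
w=(V[0]+V[3]-V[1]-V[2])[:2]; print('vise yaw',yaw,np.arctan2(w[1],w[0])-np.pi/2, 'origin',V.mean(0)[:2]-0.03*u)
R=quad([(355.1,247.2),(415.6,252.8),(411.8,300.6),(351.1,295)],.008,'rack')
e=(R[0]+R[1]-R[2]-R[3])[:2]; print('rack yaw',np.arctan2(e[1],e[0])); e=(R[0]+R[3]-R[1]-R[2])[:2]; print(np.arctan2(e[1],e[0])-np.pi/2)
hsv=cv2.cvtColor(t,cv2.COLOR_BGR2HSV)
m=cv2.inRange(hsv,(4,120,50),(16,255,255)); m[:, :185]=0; m[:,260:]=0
n,l,st,ce=cv2.connectedComponentsWithStats(m); k=1+np.argmax(st[1:,4]); print(st[k])
ys,xs=np.nonzero(l==k); P=onplane('top',np.c_[xs,ys],.058)[:,:2]*1000
r=cv2.minAreaRect(P.astype(np.float32)); print('board vis rect',r)
# holes triangulation & handle
H=onplane('top',[(180+148/4.5,180+286/4.5),(180+133/4.5,180+350/4.5),(180+117/4.5,180+413/4.5)],.058); print('holes',H)
print('handle',onplane('top',[(220,225.6)],.1),  onplane('scene',[(340+338/6,195+190/6)],.096))
# dark bar
E
```

```text
vise [[0.6783, 0.2256], [0.6617, 0.1411], [0.4205, 0.1927], [0.4373, 0.2781]] c [0.5495 0.2094 0.018 ] edges [np.float64(0.0861), np.float64(0.2466), np.float64(0.087), np.float64(0.2466)]
vise yaw -0.21269296518603054 -0.194763929158702 origin [0.5201 0.2157]
rack [[0.5539, -0.0917], [0.5441, -0.2306], [0.4348, -0.2236], [0.4447, -0.0848]] c [ 0.4944 -0.1577  0.008 ] edges [np.float64(0.1392), np.float64(0.1095), np.float64(0.1392), np.float64(0.1094)]
rack yaw -0.06395193569889389
-0.0710057939430977
[ 200  238   34   47 1037]
board vis rect ((515.3128051757812, 214.3634033203125), (56.59014129638672, 92.7438735961914), 77.16622161865234)
holes [[0.5532 0.2241 0.058 ]
 [0.5218 0.2305 0.058 ]
 [0.4908 0.2375 0.058 ]]
handle [[0.59   0.2001 0.1   ]] [[0.5888 0.2063 0.096 ]]
```

The crop confirms it: the brown wooden board with three holes, at (215,260), is in the clamp, drilled face up. The clamp's yaw is about -0.21, its origin about (0.519, 0.2145), and the handle about (0.587, 0.202). The rack's centre is about (0.494, -0.158) with yaw about -0.067. I'll start by moving above the handle.

Call:
servo_tool([
  [15,32,0,0.04,-1],
  [30,64,0,0.08,-1],
  [46,98,0,0.12,-1],
  [62,132,0,0.16,-1],
  [78,166,0,0.2,-1],
  [94,200,0,0.24,-1],
  [110,234,0,0.28,-1],
  [126,268,0,0.32,-1],
  [142,302,0,0.36,-1],
  [158,336,0,0.4,-1],
], squeeze=40)

```text
clock: 0.93
position: [0.3765, -0.2479, 0.2313]
tool_rot: [-3.142, 0.0, 0.759]
force: [1.4, -1.1, 0.2]
grip_width: 0.0854
```

Call:
servo_tool([
  [16,34,0,0.06,-1],
  [32,68,0,0.12,-1],
  [48,102,0,0.18,-1],
  [64,136,0,0.24,-1],
  [80,170,0,0.3,-1],
  [96,204,0,0.36,-1],
  [112,238,0,0.42,-1],
  [128,272,0,0.48,-1],
  [144,306,0,0.54,-1],
  [160,340,0,0.6,-1],
])

```text
clock: 1.77
position: [0.5366, 0.0921, 0.2312]
tool_rot: [-3.141, 0.0, 1.36]
force: [0.8, -1.0, -0.1]
grip_width: 0.0859
```

Call:
servo_tool([
  [15,33,0,0,-1],
  [32,70,0,0,-1],
  [50,110,0,0,-1],
  [50,110,-20,0,-1],
  [50,110,-45,0,-1],
  [50,110,-70,0,-1],
  [50,110,-90,0,-1],
  [50,110,-90,0,-1],
  [50,110,-90,0,-1],
  [50,110,-90,0,-1],
])

```text
clock: 2.6
position: [0.5867, 0.2006, 0.1425]
tool_rot: [3.141, -0.001, 1.357]
force: [-0.6, 0.7, 0.5]
grip_width: 0.0853
```

```bash
cat > snap.py <<'E'
import sys
from h import *
k=sys.argv[1]; a=[int(v) for v in sys.argv[2:10]]
s=bot.grab_frame('scene');t=bot.grab_frame('top')
cv2.imwrite(f'pics/scene{k}.png',s);cv2.imwrite(f'pics/top{k}.png',t)
def cr(i,x,y,w,h): return cv2.convertScaleAbs(cv2.resize(i[y:y+h,x:x+w],(390,int(390*h/w)),interpolation=cv2.INTER_CUBIC),alpha=1.6)
A=cr(s,*a[:4]);B=cr(t,*a[4:])
c=np.zeros((max(len(A),len(B)),790,3),np.uint8);c[:len(A),:390]=A;c[:len(B),400:]=B
cv2.imwrite(f'pics/pair{k}.png',c)
o=bot.observe();print(o['clock'],o['position'],o['tool_rot'],o['force'],o['grip_width'],o['qpos'].round(2))
E
python3 snap.py 1 320 150 130 130 170 170 130 130
```

```text
2.7 [0.58695767 0.20058217 0.14280164] [ 3.13989831e+00 -1.05687994e-03  1.35650458e+00] [ 1.5582423  -0.24004837  0.14553702] 0.08526605146116518 [-0.11  0.65 -0.47  1.68  0.36  0.9  -0.94]
```

View pics/pair1.png

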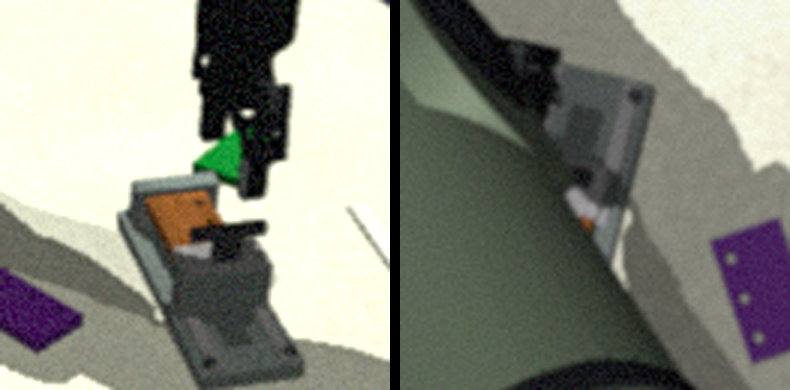

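The scene view shows the open fingers straddling the handle bar at about (228,232) in the crop, and the top view is hidden by the arm. Next I descend and pinch the bar.

Call:
servo_tool([
  [0,1,-15,0,-1],
  [0,1,-35,0,-1],
  [0,1,-55,0,-1],
  [0,1,-65,0,-1],
  [0,1,-65,0,-1],
  [0,1,-65,0,0],
  [0,1,-65,0,0.5],
  [0,1,-65,0,1],
  [0,1,-65,0,1],
  [0,1,-65,0,1],
])

```text
clock: 3.53
position: [0.5866, 0.2014, 0.077]
tool_rot: [3.141, -0.0, 1.357]
force: [-0.6, -0.5, 0.1]
grip_width: 0.0258
```

Call:
servo_tool([
  [0,0,0,0,1],
  [0,0,0,0,1],
  [0,0,0,0,1],
  [0,0,0,0,1],
  [0,0,0,0,1],
  [0,0,0,0,1],
  [0,0,0,0,1],
  [0,0,0,0,1],
  [0,0,0,0,1],
  [0,0,0,0,1],
])

```text
clock: 4.37
position: [0.5867, 0.2014, 0.0769]
tool_rot: [3.141, -0.0, 1.357]
force: [-0.6, -1.5, 5.8]
grip_width: 0.013
```

```bash
python3 snap.py 2 320 150 130 130 170 170 130 130
```

```text
4.4667 [0.58667118 0.20137464 0.07689051] [ 3.14075920e+00 -3.22645884e-04  1.35656196e+00] [-0.24672817 -1.16197941  6.73576098] 0.012706447504472838 [-0.14  0.74 -0.43  1.71  0.41  0.79 -0.98]
```

View pics/pair2.png

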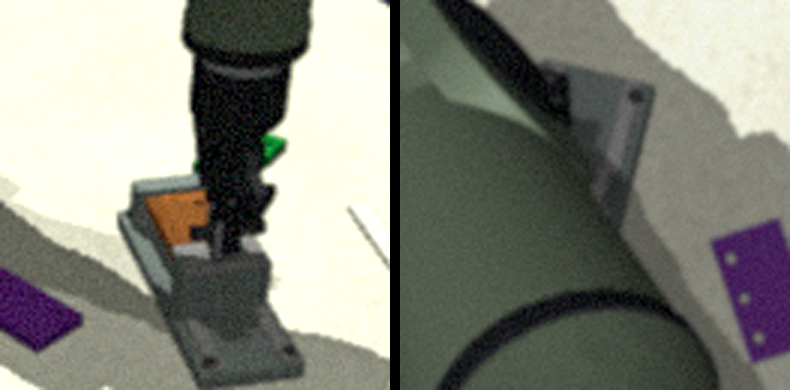

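The bar is pinched at 13 mm. Next I slide the jaw 38 mm along the clamp's +x.

Call:
servo_tool([
  [5,-1,0,0,1],
  [10,-2,0,0,1],
  [15,-3,0,0,1],
  [20,-4,0,0,1],
  [25,-5,0,0,1],
  [30,-6,0,0,1],
  [34,-7,0,0,1],
  [37,-8,0,0,1],
  [37,-8,0,0,1],
  [37,-8,0,0,1],
])

```text
clock: 5.3
position: [0.6239, 0.1932, 0.0769]
tool_rot: [3.14, -0.0, 1.356]
force: [1.2, -1.3, 5.3]
grip_width: 0.0126
```

```bash
python3 snap.py 3 320 150 130 130 170 170 130 130
```

```text
5.4 [0.623911   0.19325402 0.07693381] [ 3.14036340e+00 -4.02467501e-04  1.35644391e+00] [ 1.08993392 -2.13256923  4.6710171 ] 0.01255359508958283 [-0.11  0.78 -0.43  1.62  0.41  0.84 -0.93]
```

View pics/pair3.png

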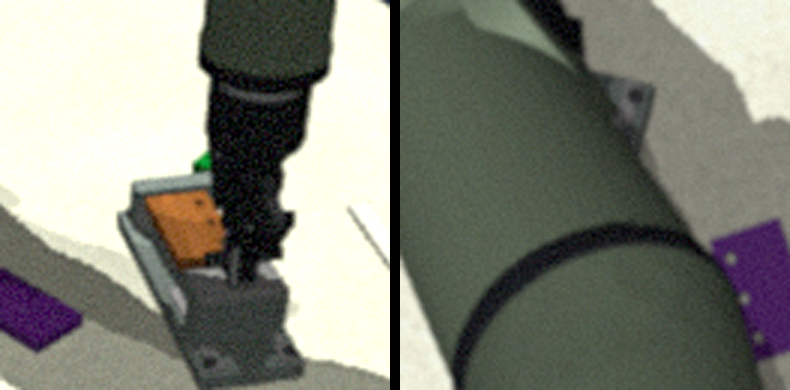

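The jaw followed for 38 mm. Now I release, rise and look without the arm in the way.

Call:
servo_tool([
  [0,0,0,0,0.5],
  [0,0,0,0,-0.2],
  [0,0,0,0,-1],
  [0,0,0,0,-1],
  [0,0,0,0,-1],
  [0,0,0,0,-1],
  [0,0,20,0,-1],
  [0,0,45,0,-1],
  [0,0,80,0,-1],
  [0,0,115,0,-1],
])

```text
clock: 6.23
position: [0.6227, 0.1933, 0.1921]
tool_rot: [-3.14, 0.001, 1.357]
force: [0.0, 0.3, 0.6]
grip_width: 0.0857
```

```bash
python3 snap.py 4 350 190 80 90 170 170 130 130
```

```text
6.3333 [0.62536094 0.19447366 0.19696486] [ 3.13520661 -0.00411153  1.35648856] [-0.1817138  -0.26586332 -0.05878798] 0.08547869184772289 [-0.08  0.64 -0.49  1.54  0.33  1.04 -0.87]
```

View pics/pair4.png

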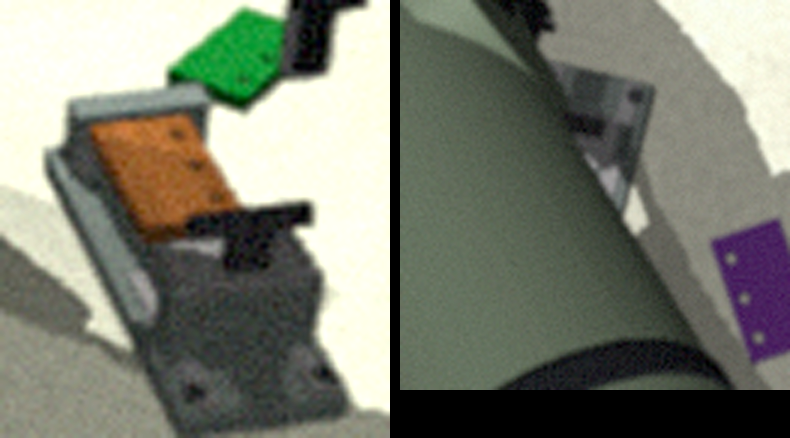

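```bash
python3 - <<'E'
from h import *
f=4.875
print(onplane('scene',[(350+250/f,190+218/f)],.096))
B=onplane('scene',[(350+p[0]/f,190+p[1]/f) for p in [(92,126),(187,117),(240,205),(148,242)]],.058);print(B)
o=np.array([.519,.2145]);a=-.212;R=np.array([[np.cos(a),np.sin(a)],[-np.sin(a),np.cos(a)]])
print((B[:,:2]-o)@R.T*1000)
print((onplane('scene',[(350+250/f,190+218/f)],.096)[:,:2]-o)@R.T*1000)
E
```

```text
[[0.62328378 0.19857228 0.096     ]]
[[0.46573994 0.20053317 0.058     ]
 [0.47944043 0.25350555 0.058     ]
 [0.5659254  0.23348958 0.058     ]
 [0.57510009 0.17236784 0.058     ]]
[[-49.12884251 -24.86088415]
 [-46.88128495  29.80834878]
 [ 41.87912961  28.43827342]
 [ 63.70938571 -29.38457836]]
[[105.30052044   6.371795  ]]
```

```bash
python3 - <<'E'
from h import *
a=cv2.imread('pics/scene0.png')[215:250,375:425];b=cv2.imread('pics/scene4.png')[215:250,375:425]
c=np.hstack([cv2.resize(i,None,fx=8,fy=8,interpolation=cv2.INTER_NEAREST) for i in (a,b)])
cv2.imwrite('pics/bar.png',cv2.convertScaleAbs(c,alpha=1.8,beta=10))
E
```

```text
(no output)
```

View pics/bar.png

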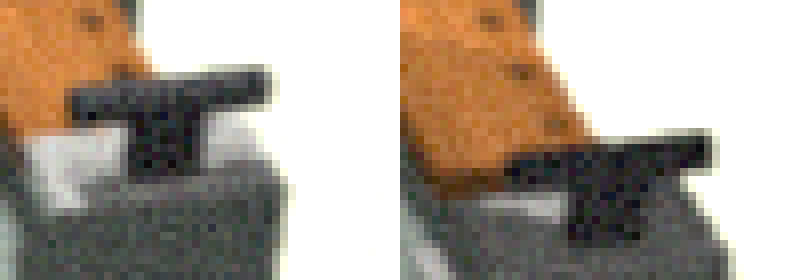

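```bash
python3 - <<'E'
from h import *
p=onplane('scene',[(396,226.9),(401,234.6)],.096);d=p[1]-p[0];print(p,d, np.linalg.norm(d), d[0]*np.cos(.212)-d[1]*np.sin(.212))
p=proj('scene',[p[0]+np.array([np.cos(.212),-np.sin(.212),0])*k for k in (.034,.036,.038,.04)]);print(p)
E
```

```text
[[0.58931333 0.20504128 0.096     ]
 [0.62258458 0.19822668 0.096     ]] [ 0.03327126 -0.00681461  0.        ] 0.033961970948431376 0.033960281514040715
[[400.87163987 234.62636267]
 [401.16602341 235.09337012]
 [401.46129994 235.56180779]
 [401.75747343 236.03168212]]
```

The image puts the jaw at about 34–36 mm, while the motion gave 38 mm. That margin is too thin, so I'll re-pinch lightly and pull a few mm further, to the stop.

Call:
servo_tool([
  [0,0,-30,0,-1],
  [0,0,-65,0,-1],
  [0,0,-100,0,-1],
  [0,0,-115,0,-1],
  [0,0,-115,0,0],
  [0,0,-115,0,1],
  [0,0,-115,0,1],
  [0,0,-115,0,1],
  [0,0,-115,0,1],
  [0,0,-115,0,1],
], squeeze=25)

```text
clock: 7.17
position: [0.6239, 0.1935, 0.0775]
tool_rot: [3.14, -0.001, 1.357]
force: [-1.5, 1.0, 9.9]
grip_width: 0.0132
```

Call:
servo_tool([
  [0,0,0,0,1],
  [0,0,0,0,1],
  [0,0,0,0,1],
  [0,0,0,0,1],
  [1,0,0,0,1],
  [1,0,0,0,1],
  [2,0,0,0,1],
  [2,0,0,0,1],
  [2,0,0,0,1],
  [2,0,0,0,1],
])

```text
clock: 8.0
position: [0.6245, 0.1934, 0.0774]
tool_rot: [-3.141, 0.001, 1.357]
force: [-12.7, -2.7, 16.3]
grip_width: 0.0131
```

The TCP stalled against -13 N, so the jaw is at its stop. Next I release, rise, and move over the board with a +1.57 rad turn.

Call:
servo_tool([
  [1,0,0,0,0.5],
  [1,0,0,0,-0.2],
  [1,0,0,0,-1],
  [1,0,0,0,-1],
  [1,0,0,0,-1],
  [1,0,0,0,-1],
  [1,0,20,0,-1],
  [0,0,45,0,-1],
  [0,0,75,0,-1],
  [0,0,105,0,-1],
])

```text
clock: 8.83
position: [0.6249, 0.1933, 0.1822]
tool_rot: [-3.141, 0.0, 1.357]
force: [0.1, -0.0, 0.3]
grip_width: 0.0851
```

Call:
servo_tool([
  [-12,2,0,0.12,-1],
  [-24,4,0,0.24,-1],
  [-36,7,0,0.36,-1],
  [-48,10,0,0.48,-1],
  [-60,12,0,0.6,-1],
  [-72,14,0,0.72,-1],
  [-84,17,0,0.84,-1],
  [-96,19,0,0.96,-1],
  [-106,21,0,1.08,-1],
  [-106,21,0,1.2,-1],
])

```text
clock: 9.67
position: [0.5176, 0.2149, 0.1815]
tool_rot: [-3.141, 0.0, 2.564]
force: [1.3, 0.7, 0.5]
grip_width: 0.0849
```

Call:
servo_tool([
  [0,0,0,0.1,-1],
  [0,0,0,0.2,-1],
  [0,0,0,0.3,-1],
  [0,0,0,0.37,-1],
  [0,0,0,0.37,-1],
  [0,0,-20,0.37,-1],
  [0,0,-40,0.37,-1],
  [0,0,-55,0.37,-1],
  [0,0,-60,0.37,-1],
  [0,0,-60,0.37,-1],
])

```text
clock: 10.5
position: [0.5188, 0.2142, 0.1205]
tool_rot: [-3.141, -0.001, 2.925]
force: [-0.8, -0.4, 0.0]
grip_width: 0.0852
```

```bash
python3 snap.py 5 340 180 100 100 170 170 130 130
```

```text
10.6 [0.51948784 0.2146877  0.12199219] [3.14119448e+00 4.25575631e-04 2.92587931e+00] [0.15166948 0.4019     0.63416831] 0.08550234869086842 [ 0.08  0.7  -0.84  1.83  0.65  0.91  0.29]
```

View pics/pair5.png

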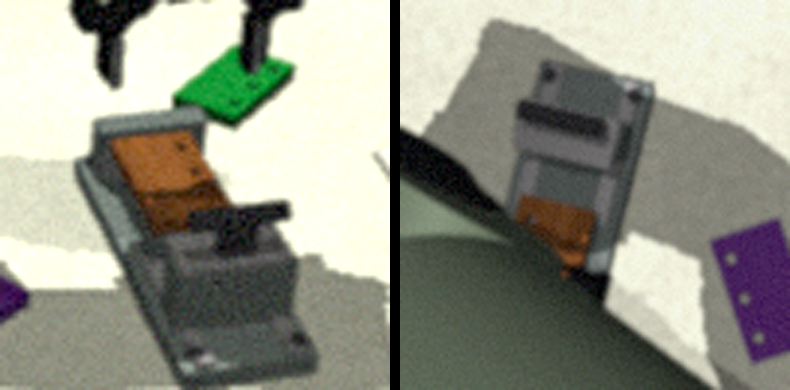

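```bash
python3 - <<'E'
from h import *
a=cv2.imread('pics/top0.png')[195:250,195:250];b=cv2.imread('pics/top5.png')[195:250,195:250]
c=np.hstack([cv2.resize(i,None,fx=7,fy=7,interpolation=cv2.INTER_CUBIC) for i in (a,b)])
cv2.imwrite('pics/bar2.png',cv2.convertScaleAbs(c,alpha=1.8,beta=10))
E
```

```text
(no output)
```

View pics/bar2.png

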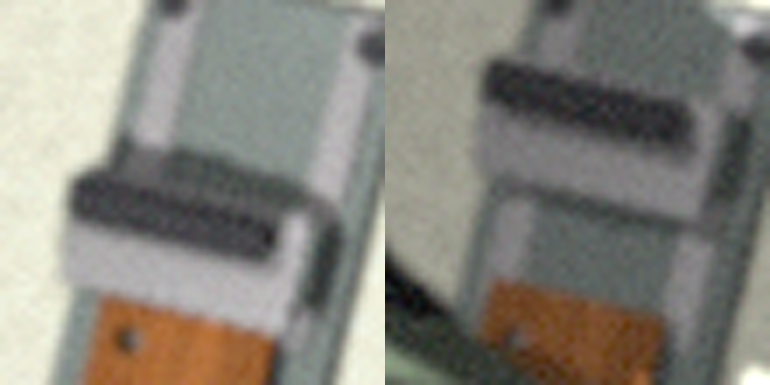

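```bash
python3 - <<'E'
from h import *
o=np.array([.519,.2145]);a=-.212;R=np.array([[np.cos(a),np.sin(a)],[-np.sin(a),np.cos(a)]])
for n,p,z in [('bar shut',(220,226.3),.1),('bar open',(224.3,209.9),.1),('board end',(222.1,237.4),.058),('lip open',(224.6,223.7),.066),('lip shut',(195+178/7,195+308/7),.066),('base far',(236.3,193.9),.018)]:
    print(n,(onplane('top',[p],z)[:,:2]-o)@R.T*1000)
E
```

```text
bar shut [[70.99515839  0.45257355]]
bar open [[ 1.06865143e+02 -2.50092557e-02]]
board end [[49.38732407 -0.14823484]]
lip open [[ 7.97366300e+01 -5.64205191e-02]]
lip shut [[45.11210757  0.79648096]]
base far [[154.16307721   1.16736491]]
```

In the clamp's frame the bar now measures 107 mm and the lip edge 80 mm, so the jaw is open about 38–39 mm. It was likely about 3 mm open at the start. The board is still in place and the gap is visible. Now I descend on the board.

Call:
servo_tool([
  [0,0,-15,0,-1],
  [0,0,-30,0,-1],
  [0,0,-45,0,-1],
  [0,0,-60,0,-1],
  [0,0,-75,0,-1],
  [0,0,-85,0,-1],
  [0,0,-91,0,-1],
  [0,0,-91,0,-1],
  [0,0,-91,0,-1],
  [0,0,-91,0,-1],
])

```text
clock: 11.43
position: [0.5196, 0.2146, 0.0308]
tool_rot: [3.141, 0.001, 2.927]
force: [-0.2, -0.2, -0.3]
grip_width: 0.0857
```

```bash
python3 snap.py 6 340 180 100 100 170 170 130 130
```

```text
11.5333 [0.51964871 0.21450355 0.03093747] [3.14106827e+00 9.02395461e-04 2.92671423e+00] [ 0.70487576  1.0411689  -1.0063561 ] 0.08528262705977084 [ 0.01  0.82 -0.73  1.87  0.79  0.76  0.19]
```

View pics/pair6.png

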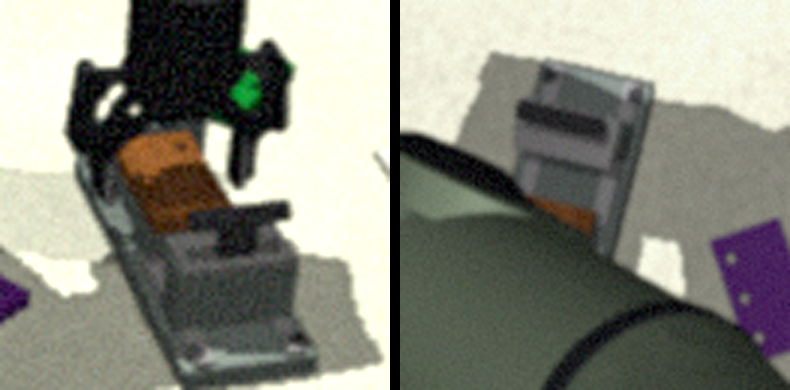

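The fingers stand on both sides of the board at about (105,180) and (240,170) in the crop, with no contact force. Next I close on it.

Call:
servo_tool([
  [0,0,0,0,-0.6],
  [0,0,0,0,-0.4],
  [0,0,0,0,-0.2],
  [0,0,0,0,0],
  [0,0,0,0,0.5],
  [0,0,0,0,1],
  [0,0,0,0,1],
  [0,0,0,0,1],
  [0,0,0,0,1],
  [0,0,0,0,1],
], squeeze=40)

```text
clock: 12.37
position: [0.5195, 0.2144, 0.0307]
tool_rot: [3.141, 0.001, 2.927]
force: [-2.6, -1.6, 6.6]
grip_width: 0.0553
```

Call:
servo_tool([
  [0,0,0,0,1],
  [0,0,0,0,1],
  [0,0,3,0,1],
  [0,0,6,0,1],
  [0,0,9,0,1],
  [0,0,12,0,1],
  [0,0,15,0,1],
  [0,0,20,0,1],
  [0,0,25,0,1],
  [0,0,25,0,1],
])

```text
clock: 13.2
position: [0.5197, 0.2146, 0.0564]
tool_rot: [3.141, 0.001, 2.927]
force: [-0.1, 0.7, -0.9]
grip_width: 0.0552
```

```bash
python3 snap.py 7 340 180 100 100 170 170 130 130
```

```text
13.3 [0.51944642 0.21433233 0.05553608] [3.14139921e+00 4.34010640e-04 2.92657539e+00] [ 0.32712306 -0.33407449 -1.09359462] 0.05509630713555616 [ 0.03  0.79 -0.76  1.87  0.75  0.8   0.22]
```

View pics/pair7.png

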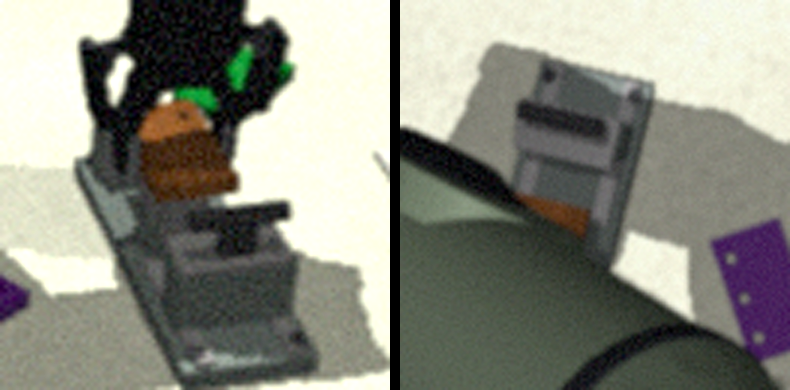

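The board is gripped at 55 mm and comes up level, clear of the bed. Next I raise it and carry it to the rack.

Call:
servo_tool([
  [0,0,10,0,1],
  [0,0,22,0,1],
  [0,0,36,0,1],
  [0,0,50,0,1],
  [0,0,64,0,1],
  [0,0,76,0,1],
  [0,0,86,0,1],
  [0,0,90,0,1],
  [0,0,90,0,1],
  [0,0,90,0,1],
])

```text
clock: 14.13
position: [0.5192, 0.2141, 0.1451]
tool_rot: [-3.141, -0.0, 2.927]
force: [0.4, -1.3, -2.1]
grip_width: 0.0554
```

Call:
servo_tool([
  [-1,-10,0,0.01,1],
  [-2,-25,0,0.02,1],
  [-4,-45,0,0.03,1],
  [-6,-65,0,0.04,1],
  [-8,-87,0,0.05,1],
  [-9,-109,0,0.06,1],
  [-10,-131,0,0.07,1],
  [-11,-153,0,0.08,1],
  [-12,-175,0,0.09,1],
  [-13,-195,0,0.1,1],
])

```text
clock: 14.97
position: [0.5054, 0.0173, 0.1446]
tool_rot: [-3.141, -0.001, 3.027]
force: [0.1, 0.0, -0.6]
grip_width: 0.0557
```

Call:
servo_tool([
  [-1,-22,0,0.01,1],
  [-2,-44,0,0.02,1],
  [-4,-66,0,0.03,1],
  [-6,-88,0,0.04,1],
  [-8,-110,0,0.05,1],
  [-10,-130,0,0.05,1],
  [-11,-150,0,0.05,1],
  [-12,-166,0,0.05,1],
  [-12,-177,0,0.05,1],
  [-12,-177,0,0.05,1],
])

```text
clock: 15.8
position: [0.4935, -0.1602, 0.1446]
tool_rot: [-3.141, -0.001, 3.074]
force: [-0.0, -0.6, -1.1]
grip_width: 0.0555
```

```bash
python3 snap.py 8 190 180 120 130 330 220 120 110
```

```text
15.9 [ 0.49397723 -0.15739685  0.14499413] [ 3.14105582e+00 -4.40618567e-04  3.07671405e+00] [-0.31425182  0.40758901 -0.51317028] 0.05547917304083814 [ 0.85  0.63 -0.92  1.93  0.63  0.91  1.12]
```

View pics/pair8.png

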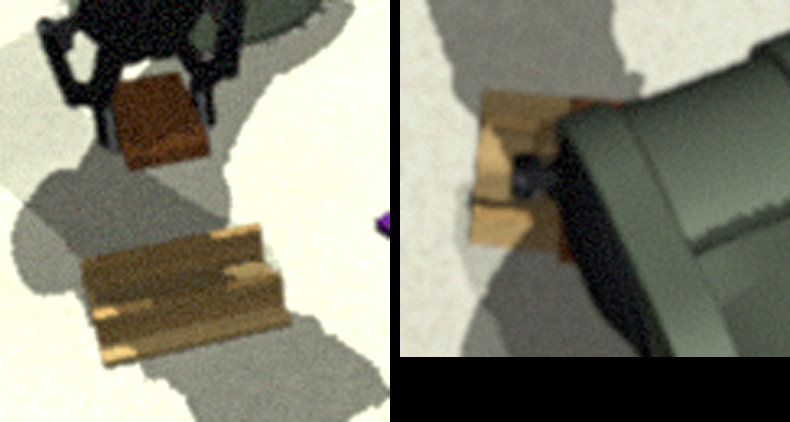

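View pics/top8.png

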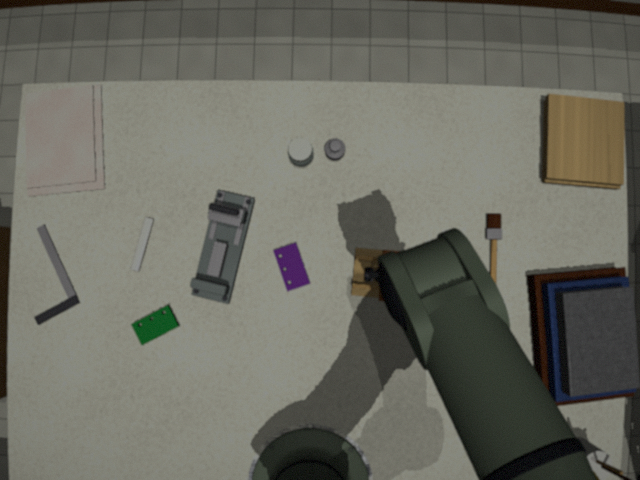

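```bash
python3 - <<'E'
from h import *
q=lambda x,y:(190+x/3.25,180+y/3.25)
P=onplane('scene',[q(130,170),q(210,155)],.160);print(P)
a=-.067;o=P.mean(0)[:2];print(o-50e-3*np.array([np.cos(a),np.sin(a)]), np.arctan2(P[1,0]-P[0,0],P[1,1]-P[0,1]))
# rail tops: scene corners
P=onplane('scene',[q(82,262),q(262,225)],.034);print(P)
E
python3 - <<'E'
import cv2
s=cv2.imread('pics/scene8.png')[190:300,205:285]
cv2.imwrite('pics/b8.png',cv2.convertScaleAbs(cv2.resize(s,None,fx=5.4,fy=5.4,interpolation=cv2.INTER_CUBIC),alpha=2))
E
```

```text
[[ 0.53858305 -0.18936283  0.16      ]
 [ 0.5434173  -0.13534424  0.16      ]]
[ 0.49111236 -0.15900604] 0.0892545010820695
[[ 0.45709676 -0.22140609  0.034     ]
 [ 0.46864449 -0.08243542  0.034     ]]
```

View pics/b8.png

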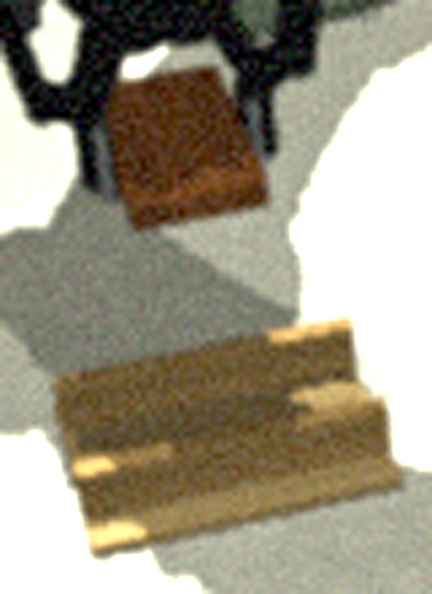

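```bash
python3 - <<'E'
from h import *
q=lambda x,y:(205+x/5.4,190+y/5.4)
d=np.array([np.cos(-.067),np.sin(-.067)])
for n,a,b,z,x in [('far rail back',(55,380),(350,320),.034,-.037),('near rail front',(77,482),(386,403),.034,.037),('base front bottom',(92,552),(402,482),0,.055)]:
    P=onplane('scene',[q(*a),q(*b)],z);print(n,P[:,:2],P.mean(0)[:2]-x*d)
E
```

```text
far rail back [[ 0.45608555 -0.22128897]
 [ 0.46792418 -0.08432331]] [ 0.49892185 -0.15528329]
near rail front [[ 0.53040198 -0.22865674]
 [ 0.53363426 -0.08947045]] [ 0.49510113 -0.15658645]
base front bottom [[ 0.53803426 -0.22860956]
 [ 0.54927818 -0.08958949]] [ 0.48877962 -0.15541728]
```

The carried board's centre is about (0.491, -0.159), level and square. The rack's centre is about (0.4945, -0.157), so I lower with a +3 mm shift in x.

Call:
servo_tool([
  [3,1,-12,0,1],
  [3,1,-26,0,1],
  [3,1,-42,0,1],
  [3,1,-58,0,1],
  [3,1,-74,0,1],
  [3,1,-90,0,1],
  [3,1,-102,0,1],
  [3,1,-112,0,1],
  [3,1,-117,0,1],
  [3,1,-117,0,1],
])

```text
clock: 16.73
position: [0.4969, -0.1561, 0.0273]
tool_rot: [3.141, -0.001, 3.077]
force: [-0.1, -0.0, -1.0]
grip_width: 0.0555
```

```bash
python3 snap.py 9 190 180 120 130 330 220 120 110
```

```text
16.8333 [ 0.49750421 -0.1564687   0.02854982] [-3.14158139e+00  3.19489220e-04  3.07709025e+00] [-0.12946344 -0.20016556 -0.75551288] 0.055177263679644026 [ 0.73  0.79 -0.76  1.98  0.84  0.72  0.96]
```

View pics/pair9.png

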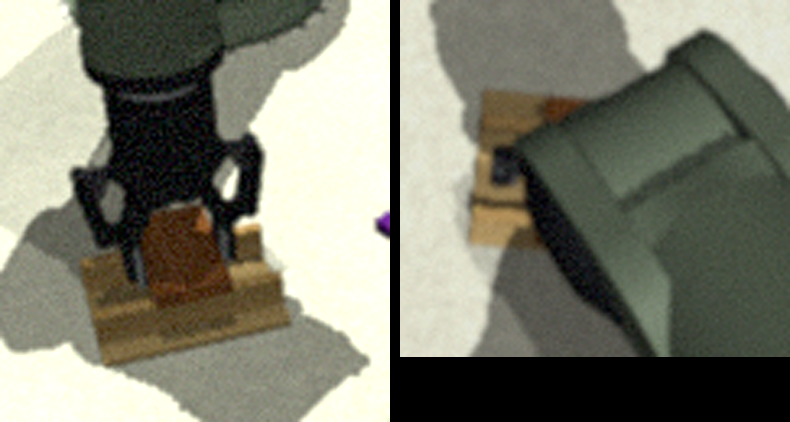

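The board is centred just above the rails, with its near end visible at (185,285) in the crop. I'll lower slowly to contact.

Call:
servo_tool([
  [0,0,-1,0,1],
  [0,0,-2,0,1],
  [0,0,-3,0,1],
  [0,0,-4,0,1],
  [0,0,-5,0,1],
  [0,0,-6,0,1],
  [0,0,-7,0,1],
  [0,0,-8,0,1],
  [0,0,-8,0,1],
  [0,0,-8,0,1],
])

```text
clock: 17.67
position: [0.4972, -0.1566, 0.0202]
tool_rot: [-3.142, -0.0, 3.077]
force: [-0.2, -0.4, -0.8]
grip_width: 0.0551
```

Call:
servo_tool([
  [0,0,-0.5,0,1],
  [0,0,-0.5,0,1],
  [0,0,-1,0,1],
  [0,0,-1,0,1],
  [0,0,-1.5,0,1],
  [0,0,-1.5,0,1],
  [0,0,-2,0,1],
  [0,0,-2,0,1],
  [0,0,-2,0,1],
  [0,0,-2,0,1],
])

```text
clock: 18.5
position: [0.4974, -0.1566, 0.0187]
tool_rot: [-3.141, 0.0, 3.077]
force: [-4.2, -0.1, 11.5]
grip_width: 0.0551
```

There is 11 N of upward contact at the expected height (TCP 0.0187), so the board is on the rails. I open gently and then retreat.

Call:
servo_tool([
  [0,0,0.5,0,1],
  [0,0,0.5,0,0],
  [0,0,0.5,0,-0.3],
  [0,0,0.5,0,-0.5],
  [0,0,0.5,0,-0.8],
  [0,0,0.5,0,-1],
  [0,0,0.5,0,-1],
  [0,0,0.5,0,-1],
  [0,0,0.5,0,-1],
  [0,0,0.5,0,-1],
])

```text
clock: 19.33
position: [0.4973, -0.1566, 0.0188]
tool_rot: [3.142, 0.0, 3.077]
force: [-0.6, -0.1, -0.2]
grip_width: 0.0855
```

Call:
servo_tool([
  [0,0,3,0,-1],
  [0,0,8,0,-1],
  [0,0,16,0,-1],
  [0,0,26,0,-1],
  [0,0,40,0,-1],
  [0,0,60,0,-1],
  [0,0,85,0,-1],
  [0,0,110,0,-1],
  [0,0,135,0,-1],
  [0,0,160,0,-1],
])

```text
clock: 20.17
position: [0.497, -0.1564, 0.181]
tool_rot: [-3.142, 0.0, 3.077]
force: [0.2, -0.9, 0.2]
grip_width: 0.0852
```

Call:
servo_tool([
  [-5,-30,10,0,-1],
  [-15,-60,10,0,-1],
  [-25,-90,10,0,-1],
  [-35,-120,10,0,-1],
  [-45,-150,10,0,-1],
  [-55,-180,10,0,-1],
  [-65,-210,10,0,-1],
  [-75,-240,10,0,-1],
  [-75,-240,10,0,-1],
  [-75,-240,10,0,-1],
])

```text
clock: 21.0
position: [0.4214, -0.3978, 0.1894]
tool_rot: [3.141, 0.0, 3.074]
force: [-0.6, 0.4, -1.1]
grip_width: 0.0856
```

```bash
python3 snap.py 10 190 180 120 130 330 220 120 110
```

```text
21.1 [ 0.42256325 -0.39579549  0.18950047] [3.14140797e+00 5.23995212e-04 3.07751395e+00] [0.14945693 0.80909998 0.26808683] 0.08543343785755066 [ 1.27  0.65 -0.93  1.73  0.59  1.06  1.65]
```

View pics/pair10.png

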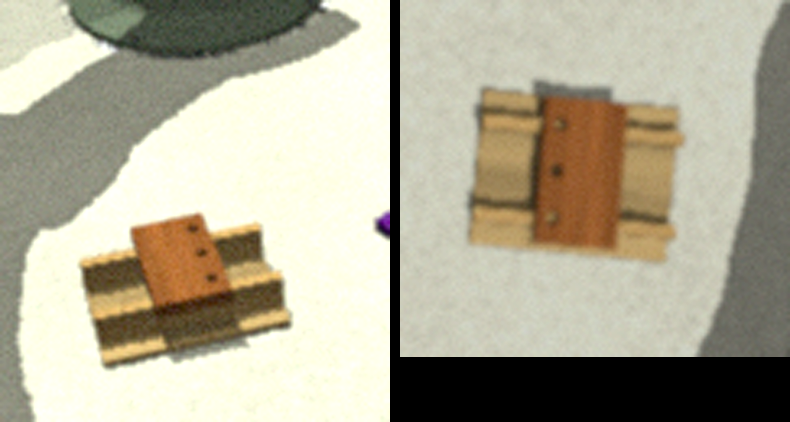

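View pics/top10.png

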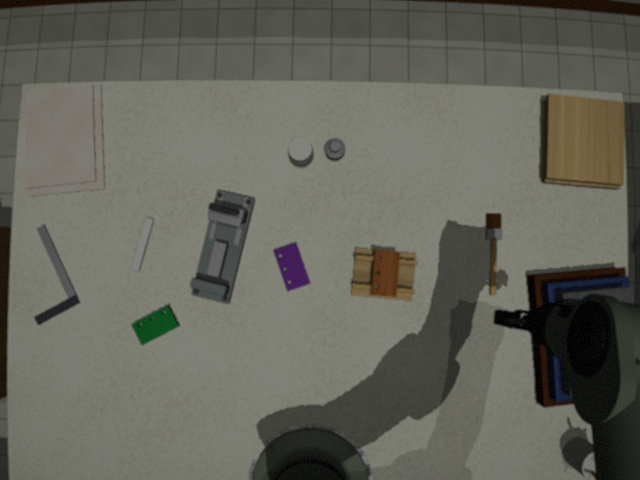

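The board bridges both rails, holes up. In the top crop it spans (548,97)–(625,105) to (533,242)–(615,248). A numeric check of the board, the jaw and the bystanders follows.

```bash
python3 - <<'E'
from h import *
t=cv2.imread('pics/top10.png');t0=cv2.imread('pics/top0.png')
hsv=cv2.cvtColor(t,cv2.COLOR_BGR2HSV)
m=cv2.inRange(hsv,(3,150,50),(13,255,255));m[:,:340]=0;m[:,430:]=0;m[:235]=0;m[310:]=0
n,l,st,ce=cv2.connectedComponentsWithStats(m);k=1+np.argmax(st[1:,4])
ys,xs=np.nonzero(l==k);P=onplane('top',np.c_[xs,ys],.046)[:,:2]*1000
r=cv2.minAreaRect(P.astype(np.float32));print('board',r)
q=lambda x,y:(330+(x-400)/3.25,220+y/3.25)
d=np.array([np.cos(-.067),np.sin(-.067)]);e=np.array([-d[1],d[0]])
R=np.array([.4944,-.1577]);c=np.array(r[0])/1000-R;print('in rack mm',c@d*1000,c@e*1000)
B=onplane('top',[q(485,92),q(679,108),q(664,260),q(472,242)],.008);print('rack again',B.mean(0))
p=np.array([[224.3,209.9]])
for nm,x,y in [('jar',300,152),('weight',335,149),('folder',143,244),('brush',493,250),('clamp',225,225)]:
    w=20 if nm not in('brush','folder') else 45
    a=t0[y-w:y+w,x-20:x+20].astype(np.float32).mean(2);b=t[y-w:y+w,x-20:x+20].astype(np.float32).mean(2)
    print(nm,cv2.phaseCorrelate(a,b))
a=cv2.resize(t[195:250,195:250],None,fx=7,fy=7);b=cv2.resize(cv2.imread('pics/top5.png')[195:250,195:250],None,fx=7,fy=7)
cv2.imwrite('pics/cmp.png',cv2.convertScaleAbs(np.hstack([b,a]),alpha=1.8))
E
```

```text
board ((498.26116943359375, -155.39715576171875), (54.6799201965332, 96.35545349121094), 86.5405502319336)
in rack mm 3.6983311254543216 2.5561822836409327
rack again [ 0.49417093 -0.15871238  0.008     ]
jar ((-0.011032994750976854, 0.018675603739570334), 0.895030859708786)
weight ((-0.06415125646855202, -0.10626698155992642), 0.9543448638916016)
folder ((-0.016919278348048294, -0.038441681144369966), 1.0084988048341539)
brush ((-0.05947887123622664, -0.026274578641412916), 0.4842816482649909)
clamp ((-0.29175895197725765, -3.808389794200963), 0.11134012967348099)
```

View pics/cmp.png

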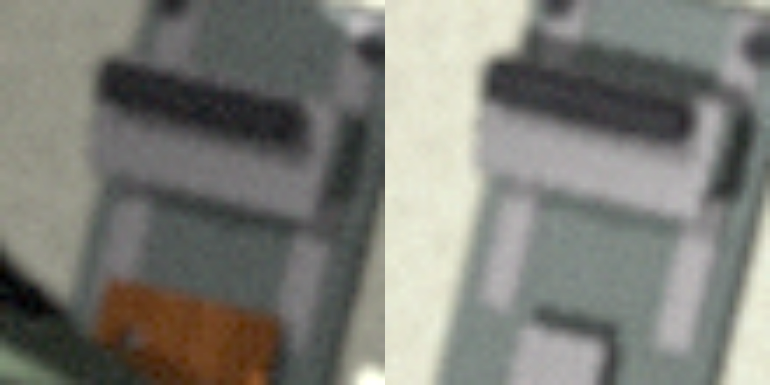

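The board sits 4 mm and 3 mm off the rack's centre and within 0.01 rad of square. The jaw is still open and the bystanders have not moved, so I hand in.

```bash
python3 - <<'E'
from workcell import bot
print(bot.job_done())
E
```

```text
the job is handed in; nothing more can be done
None
```

The drilled board now lies across both rails of the drying rack, holes up, and the clamp is left open. I handed the job in at about 21 s of the 53 s allowed; no verdict was reported.

- **Jaw:** I pinched the T-handle and slid the jaw back. The first check disagreed, with about 34–36 mm in the image against 38 mm from the motion. I gripped it again and pulled until it stalled at about 13 N, taken as the stop. It then measured about 38–39 mm open, and the last top view shows it still there.
- **Board:** I lifted it by its long sides and lowered it until the rails pushed back with 11 N before letting go. The last top view puts it about 4 mm off midway between the rails and 3 mm off their middle. It is square to within about 0.01 rad, and it looks level. Height and tilt were not measured separately.
- **Other things:** the jar, weight, folder and brush show no movement in before-and-after pictures. The brush match was weaker because the arm's shadow fell near it. The open gripper ended well clear, with force readings near zero.

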